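# Swing a ribbon spindle level in the fingers and lay it in the dispenser rack

### The job

Take the red spindle out of the tray by the top of its shaft, feel for the green board with its foot disc (the board's height varies) and press the foot there gently so that it swings over in your fingers from upright to level, and, without letting go of it on the way, carry it level and lay it across both notches of the rack, with the foot disc outside the red upright. Leave the blue and yellow spindles standing where they are and do not disturb the blue button jar.

Things in the scene. Friction and masses are not known exactly. Their poses are not given: they have to be found in the camera images.
- spindle: the spindle to move: a turned wooden ribbon spindle, bare, with a RED barrel, 60 g, 160 mm long, standing upright in the tray at the start. Origin: centre of the underside of its foot; its z axis runs along the shaft from foot to tip. From the foot up: foot disc of radius 26 from 0 to 8 mm; bare shaft of radius 7 from 8 to 26; red barrel of radius 15 from 26 to 86; bare shaft of radius 7 from 86 to 160. Solid and round; spindles start 90 mm apart, in any order
- foot_neck (a point): point on the red spindle's axis 17 mm above the underside of its foot, middle of the bare shaft between foot disc and barrel; it belongs in the red notch
- shaft_neck (a point): point on the red spindle's axis 95 mm above the underside of its foot, just beyond the barrel; it belongs in the white notch
- grip (a point): point on the red spindle's axis 140 mm above the underside of its foot, on the upper shaft (14 mm thick), a good place to pinch. A firm pinch of 20 to 30 N holds the spindle level against its weight, yet lets it turn when the foot is pressed on the board
- spindle_blue: bystander: same spindle with a blue barrel, standing in the tray; origin at centre of its underside
- spindle_yellow: bystander: same spindle with a yellow barrel, standing in the tray; origin at centre of its underside
- tray: shallow fixed cardboard tray, 290 mm (x) by 90 mm (y), 28 mm high, walls and floor 5 mm; origin at centre of its underside
- board: green-topped cutting board, 220 mm (x) by 190 mm (y), top 10 mm thick, on a height-adjustable base fixed to the table; its top stands anywhere from 20 to 50 mm above the table, differently each time; it is level and stiff (it does not sink under the press; keep the press well under 50 N). The height is not reported: find it by touch. Origin at the centre of the base's underside, on the table
- rack: fixed dispenser rack: wooden base 90 mm (x) by 100 mm (y) by 10 mm, carrying two uprights 8 mm thick at y = +39 mm (RED) and y = -39 mm (WHITE), each with an open-topped 90 degree V notch whose vertex is 56 mm and whose arm ends are about 77 mm above the table, mouth about 42 mm wide. A spindle laid in the notches lies along the rack's y axis. Origin at centre of the base's underside
- red_notch (a point): where the axis of a seated spindle passes through the red notch, 66 mm above the table
- white_notch (a point): where the axis of a seated spindle passes through the white notch, 66 mm above the table
- button_jar: bystander: blue button jar with a brass cap, 52 mm across, 60 mm high, loose beyond the board; origin at centre of its underside
Not all that is in view belongs to the job. Leave any purple or turquoise look-alike of the rack alone.

How it is judged:
By the outcome, as a careful person would: the job done as asked, in the order asked, and still so for the second after the job is handed in, with the robot touching nothing.
It also fails if it takes over 54 s, if anything falls off the work surface, if the arm or the gripper's body presses on something with over 40 N, if the wrist force passes 120 N, or if a joint passes its speed limit or range.

### The arm

A 6-joint arm with a two-finger parallel gripper is mounted at the origin on the work surface. World frame = base frame: x ahead of the robot, y to its left, z up, the work surface at z = 0. Lengths are in m, angles in rad, forces in N, time in s.
With the tool pointing down it reaches from about 0.3 to 0.775 m from the base axis. Payload 14.6 kg.
Tool frame: the origin (TCP) lies on the centre line of the jaws, within the pads' length; the fingertips stand 11 mm ahead of it and the grasp point (between the pads) lies 8 mm behind it; y points along the fingers, x is the direction in which the jaws open and shut, and the axes are right-handed (so a half turn about y gives the same grasp; the last joint's range is limited). The gripper opens to 94 mm and grips with 3 to 60 N. Pads are 16 mm wide; open, the fingers measure 119 mm over their backs; the gripper's body (75 mm by 177 mm) begins 78 mm behind the grasp point.
Start: joints at [1.212, 0.3, 1.521, -0, 1.321, -0.067], TCP at [0.158, 0.527, 0.216] pointing down, gripper open.
Joint ranges: [-3.03, 3.03], [-0.79, 2.21], [0.23, 2.52], [-1.04, 4.18], [0, 3.07], [-2.55, 2.55]. Speed limits (rad/s): [2.22, 2.22, 2.57, 3.14, 3.14, 3.14].

### API

Orientations are given as [roll, pitch, yaw] about the fixed x, y, z axes, in that order (R = Rz(yaw) Ry(pitch) Rx(roll)).
In Python, from station import ctrl, imaging gives the robot as it stands. The module is installed in compiled form; this text tells all that it offers.
- The arm moves only by the tool apply_moves, never from a script. Its argument "deltas" is a list of rows, each an object with "dp": the shift along the tool's x, y, z in m, a list of three; "roll": the turn about the tool's y in rad; "grip": the closure, from -1 (fully open) to 1 (shut). In form: [{"dp": [tx, ty, tz], "roll": roll, "grip": grip}, ...]. A call has 1 to 10 rows; each row shifts and turns the commanded pose from where the row before left it, along the tool's axes as they then stand; what a row does not reach is not made up. A row lasts 1/8 s, in which the tool goes at most 62.5 mm and 10.7 degrees, less where a joint would pass 70% of its speed; a pose out of reach is approached as far as the arm can. A call with a gripper value outside its range is refused whole. The fingers move at their own pace and stop on an object; "newtons" is the grip in N (left out, the last holds). Time passes only in rows, so rows that do not move let the fingers close. It gives the time, the measured TCP pose, the force and the opening at its end, in the units of the state.
- ctrl.get_obs(): the state, without advancing time (a new reading comes with each control period).
- imaging.camera(name): name is "scene" or "top"; returns the picture (400x640x3 uint8, blue, green, red); there is no depth.
- imaging.camera_info(name): a dict with "K" (3x3 intrinsics, pixels), "world_from_camera" (4x4, takes a point from camera to world coordinates). Camera axes: x right, y down, z forward; pixel columns grow to the right and rows downward; lengths in m; the calibration is good to about 2 mm. A picture is of the moment at which its call begins. camera_info takes no time and is no camera call.
- ctrl.hand_in(): hands the job in, once; it reports no verdict.
The state is a dict: "time_s": time; "qpos": joint angles; "joint_vel": joint speeds; "tau": joint torques, N m; "ee_pos": TCP position; "eef_rot": TCP orientation; "force": force on the tool from outside, world axes, zero at the start; "moment": the same for the moment, N m; "grip_width": finger opening in m.
Only numpy, scipy, OpenCV 4.12 (cv2) and the standard library are available. Lean on these libraries where they do the work, as an engineer would, in place of code of your own. Each camera call takes 0.05 s, during which the arm holds its last target. There are 200 camera calls.

## Working session

There is one attempt and no reset: what is moved stays moved. The work goes in short steps, Python scripts to look and compute and a tool call to move; the robot and the scene stay as the last step left them, time stands still between calls to the robot, and variables do not carry over. Pictures are saved under pics/ and viewed, about 8 in all and at most 12, crops included, and the job is handed in when it is done.

Besides the shell and the picture viewer there is one more tool, called after "Request:" as name(argument=value, ...), one argument or row to a line, values as JSON. apply_moves: Moves the arm, as the interface text tells. Its arguments: {"type":"object","properties":{"deltas":{"type":"array"},"newtons":{"type":"number"}},"required":["deltas"]}

```bash
mkdir -p pics
python3 - <<'E'
from station import ctrl, imaging
import cv2
o=ctrl.get_obs()
for k,v in o.items(): print(k,v)
for n in("scene","top"):
    i=imaging.camera_info(n);print(n,i["K"],i["world_from_camera"])
    cv2.imwrite(f"pics/{n}0.png",imaging.camera(n))
E
```

```text
time_s 0.0
qpos [ 1.21240055e+00  3.00483792e-01  1.52163014e+00 -1.59963442e-05
  1.32068387e+00 -6.65754038e-02]
joint_vel [ 0.00092603  0.00097143 -0.00066473  0.0009985  -0.00019451 -0.00013571]
tau [ 8.42059144e-04 -5.31795073e+01 -3.52744532e+01  7.08994735e-02
  2.43010547e-02 -7.59577097e-05]
ee_pos [0.15813282 0.52649854 0.21585861]
eef_rot [-1.57073161e+00  1.20350990e-03  1.27897996e+00]
force [-0.14531897 -0.08042108  0.37084294]
moment [-0.02061211 -0.01506696 -0.00901027]
grip_width 0.0939569313900841
scene [[395.07391946   0.         323.65540668]
 [  0.         395.07391946 199.88245016]
 [  0.           0.           1.        ]] [[-0.86672432  0.41277696 -0.28000739  0.82736241]
 [ 0.49878297  0.71487219 -0.49007479  0.59887733]
 [-0.00212208 -0.56442266 -0.82548323  1.00686697]
 [ 0.          0.          0.          1.        ]]
top [[467.06904872   0.         313.13889949]
 [  0.         467.06904872 202.78746447]
 [  0.           0.           1.        ]] [[-0.0017727  -0.97908623  0.20343796  0.22723114]
 [-0.99999107  0.00251611  0.00339566  0.06348091]
 [-0.00383651 -0.20343013 -0.97908195  1.41988889]
 [ 0.          0.          0.          1.        ]]
```

View pics/scene0.png

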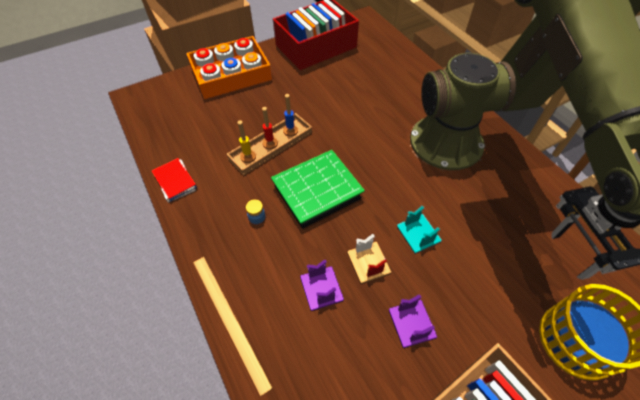

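View pics/top0.png

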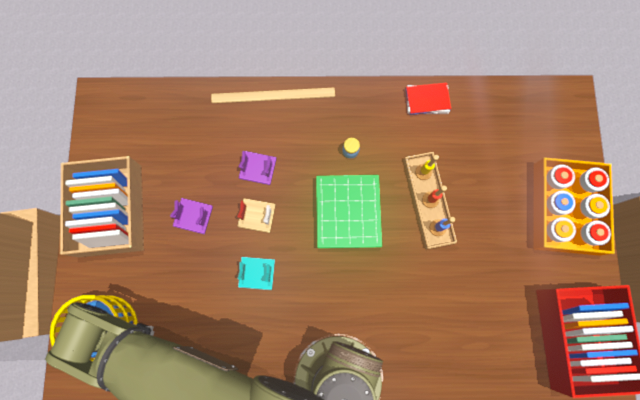

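The top view shows the tray's red spindle at (435,196), between yellow (428,168) and blue (443,226). The beige rack is at (256,214), with red on the left (+y) and white on the right. The board is at (349,212) and the jar at (351,147). Things that could be mistaken for them: the purple racks at (257,167) and (191,215), the turquoise one at (256,273), and the red-topped pots and the red book far from the tray.

Run:
```python
import cv2,numpy as np
s=cv2.imread("pics/scene0.png");t=cv2.imread("pics/top0.png")
def c(im,x,y,w,h):
    return cv2.resize(im[y:y+h,x:x+w],(400,300),interpolation=cv2.INTER_CUBIC)
# tile: x0,y0, 80x60 => x5 ; 100x75 => x4
a=np.vstack([np.hstack([c(s,220,90,100,75),c(t,390,147,80,60)]),np.hstack([c(s,330,225,80,60),c(t,220,186,80,60)])])
cv2.imwrite("pics/crop1.png",a)
b=np.vstack([np.hstack([c(t,300,130,100,75),c(t,300,180,100,75)]),np.hstack([c(s,265,145,100,75),c(t,400,190,80,60)])])
cv2.imwrite("pics/crop2.png",b)
```

```text
(no output)
```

View pics/crop1.png

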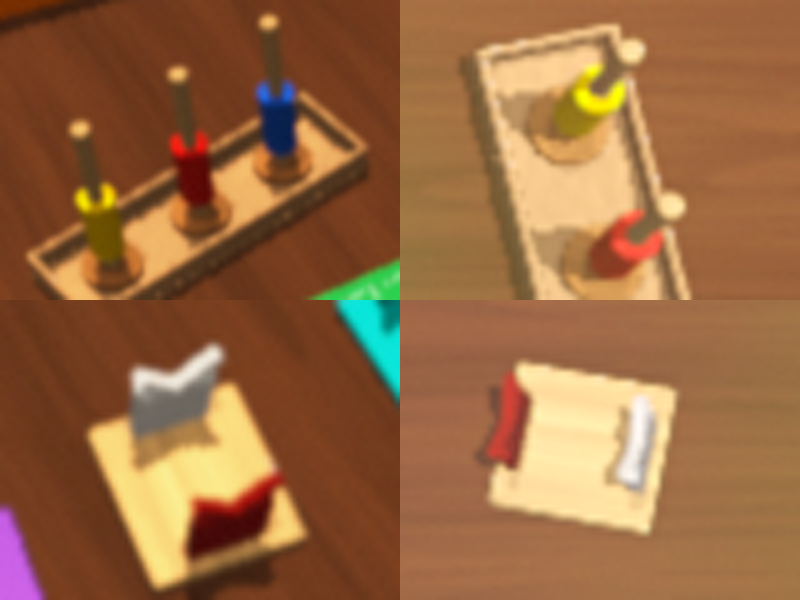

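View pics/crop2.png

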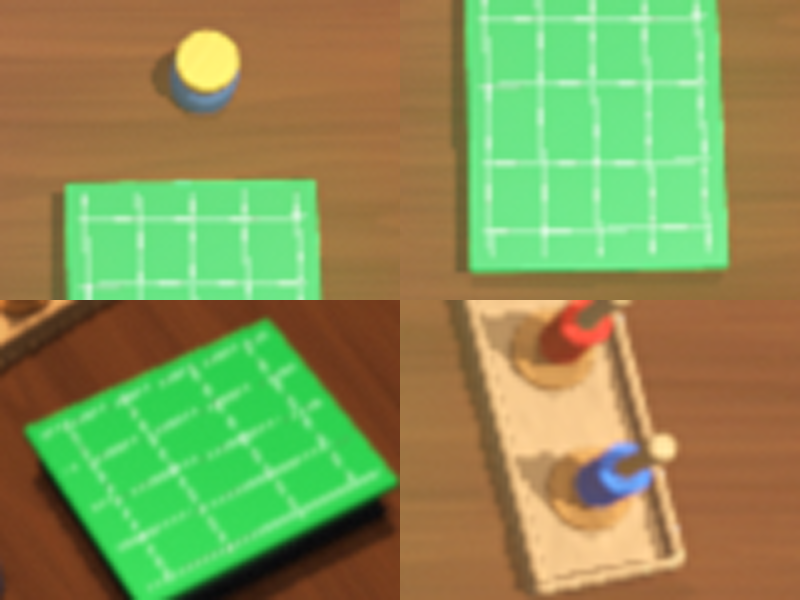

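```bash
cat > h.py <<'E'
import numpy as np
from station import ctrl, imaging
I={n:imaging.camera_info(n) for n in("scene","top")}
def ray(n,p):
    T=np.array(I[n]["world_from_camera"]);d=T[:3,:3]@np.linalg.solve(np.array(I[n]["K"]),[p[0],p[1],1]);return T[:3,3],d
def at(n,p,z):
    o,d=ray(n,p);return o+d*(z-o[2])/d[2]
def tri(ps,pt):
    (a,d),(b,e)=ray("scene",ps),ray("top",pt);k=np.linalg.lstsq(np.c_[d,-e],b-a,rcond=None)[0]
    return (a+d*k[0]+b+e*k[1])/2, np.linalg.norm(a+d*k[0]-b-e*k[1])
def proj(n,P):
    T=np.array(I[n]["world_from_camera"]);c=np.array(I[n]["K"])@(T[:3,:3].T@(np.array(P)-T[:3,3]));return c[:2]/c[2]
E
python3 - <<'E'
from h import *
np.set_printoptions(precision=4,suppress=True)
for n,t,s in(("red",(444,188),(264.1,108.4)),("yel",(435.8,157),(239.6,121.9)),("blu",(452,219),(286.6,95.1))):
    print(n,at("top",t,.165),at("scene",s,.165),tri(s,t))
for t in((243.4,198),(274.8,203.2),(269.6,232.2),(237.6,226.2)): print("rack",at("top",t,.01))
for n,s in(("white v",(364.8,241.8)),("red v",(376,267.2))): print(n,at("scene",s,.056))
for n,s in(("white tips",((356.6,239),(373.2,234.2))),("red tips",((368.6,264.6),(385.2,260.2)))): print(n,[at("scene",q,.077) for q in s])
T=[(315.9,175.6),(378.6,174.6),(317.1,247.4),(381.6,246.6)]
S=[(299.6,219.1),(270.9,177.1),(364.1,190.1),(332.1,149.6)]
for t,s in zip(T,S): print("board",tri(s,t))
print("jar",at("top",(351.1,145.1),.06))
print(ctrl.get_obs()["time_s"])
E
```

```text
red [ 0.5287 -0.2933  0.165 ] [ 0.5304 -0.287   0.165 ] (array([ 0.5291, -0.2942,  0.1593]), np.float64(0.0023346666287787712))
yel [ 0.618  -0.2756  0.165 ] [ 0.6185 -0.2709  0.165 ] (array([ 0.6182, -0.276 ,  0.1611]), np.float64(0.002203235233539145))
blu [ 0.4419 -0.31    0.165 ] [ 0.4433 -0.3064  0.165 ] (array([ 0.4421, -0.3106,  0.1616]), np.float64(0.0011328056177754475))
rack [0.5359 0.2839 0.01  ]
rack [0.5192 0.1866 0.01  ]
rack [0.4291 0.2011 0.01  ]
rack [0.4478 0.2991 0.01  ]
white v [0.4768 0.2099 0.056 ]
red v [0.4927 0.2872 0.056 ]
white tips [array([0.4989, 0.2005, 0.077 ]), array([0.4523, 0.2104, 0.077 ])]
red tips [array([0.5124, 0.2786, 0.077 ]), array([0.4685, 0.2897, 0.077 ])]
board (array([0.5955, 0.0587, 0.0564]), np.float64(0.002974859795548829))
board (array([ 0.5995, -0.1305,  0.0418]), np.float64(0.0033575772819214663))
board (array([0.3783, 0.0571, 0.0445]), np.float64(0.0007984576629267658))
board (array([ 0.3794, -0.1323,  0.0426]), np.float64(0.0036976820203762435))
jar [ 0.6893 -0.0479  0.06  ]
0.1
```

Request:
apply_moves(
  deltas=[
    {"dp": [0, -0.005, 0], "roll": 0.1825, "grip": 0},
    {"dp": [0, -0.005, 0], "roll": 0.1825, "grip": 0},
    {"dp": [0, -0.005, 0], "roll": 0.1825, "grip": 0},
    {"dp": [0, -0.005, 0], "roll": 0.1825, "grip": 0},
    {"dp": [0, -0.005, 0], "roll": 0.1825, "grip": 0},
    {"dp": [0, -0.005, 0], "roll": 0.1825, "grip": 0},
    {"dp": [0, -0.005, 0], "roll": 0.1825, "grip": 0},
    {"dp": [0, -0.005, 0], "roll": 0.1825, "grip": 0},
  ],
)

```text
time_s: 1.1
ee_pos: [0.1582, 0.5266, 0.2563]
eef_rot: [-1.571, 0.0, -0.187]
force: [-1.1, 1.3, 0.3]
grip_width: 0.0468
```

Request:
apply_moves(
  deltas=[
    {"dp": [0.0258, 0, -0.0367], "roll": 0, "grip": 0},
    {"dp": [0.0258, 0, -0.0367], "roll": 0, "grip": 0},
    {"dp": [0.0258, 0, -0.0367], "roll": 0, "grip": 0},
    {"dp": [0.0258, 0, -0.0367], "roll": 0, "grip": 0},
    {"dp": [0.0258, 0, -0.0367], "roll": 0, "grip": 0},
    {"dp": [0.0258, 0, -0.0367], "roll": 0, "grip": 0},
    {"dp": [0.0258, 0, -0.0367], "roll": 0, "grip": 0},
    {"dp": [0.0258, 0, -0.0367], "roll": 0, "grip": 0},
    {"dp": [0.0258, 0, -0.0367], "roll": 0, "grip": 0},
    {"dp": [0.0258, 0, -0.0367], "roll": 0, "grip": 0},
  ],
)

```text
time_s: 2.35
ee_pos: [0.3462, 0.1179, 0.2564]
eef_rot: [-1.571, -0.0, -0.181]
force: [1.5, 0.5, -0.5]
grip_width: 0.0469
```

Request:
apply_moves(
  deltas=[
    {"dp": [0.0258, 0, -0.0367], "roll": 0, "grip": 0},
    {"dp": [0.0258, 0, -0.0367], "roll": 0, "grip": 0},
    {"dp": [0.0258, 0, -0.0367], "roll": 0, "grip": 0},
    {"dp": [0.0258, 0, -0.0367], "roll": 0, "grip": 0},
    {"dp": [0.0258, 0, -0.0367], "roll": 0, "grip": 0},
    {"dp": [0.0258, 0, -0.0367], "roll": 0, "grip": 0},
    {"dp": [0.0258, 0, -0.0367], "roll": 0, "grip": 0},
    {"dp": [0.0258, 0, -0.0367], "roll": 0, "grip": 0},
    {"dp": [0.0258, 0, -0.0367], "roll": 0, "grip": 0},
    {"dp": [0.0258, 0, -0.0367], "roll": 0, "grip": 0},
  ],
)

```text
time_s: 3.6
ee_pos: [0.534, -0.2895, 0.256]
eef_rot: [-1.571, 0.001, -0.181]
force: [-0.4, 0.8, -0.5]
grip_width: 0.0472
```

Request:
apply_moves(
  deltas=[
    {"dp": [0, 0, 0], "roll": 0, "grip": 0},
  ],
)

```text
time_s: 3.72
ee_pos: [0.5337, -0.2901, 0.2548]
eef_rot: [-1.57, 0.002, -0.183]
force: [-0.5, -0.0, -0.5]
grip_width: 0.047
```

Request:
apply_moves(
  deltas=[
    {"dp": [-0.0035, 0, -0.0025], "roll": 0, "grip": 0},
    {"dp": [0, 0.02, 0], "roll": 0, "grip": 0},
    {"dp": [0, 0.02, 0], "roll": 0, "grip": 0},
    {"dp": [0, 0.02, 0], "roll": 0, "grip": 0},
    {"dp": [0, 0.02, 0], "roll": 0, "grip": 0},
    {"dp": [0, 0, 0], "roll": 0, "grip": 0},
  ],
)

```text
time_s: 4.47
ee_pos: [0.5291, -0.2889, 0.1758]
eef_rot: [-1.57, 0.002, -0.18]
force: [-0.1, -0.3, -0.1]
grip_width: 0.0468
```

Run:
```python
from h import *
import cv2
s=imaging.camera("scene");t=imaging.camera("top")
c=lambda im,x,y:cv2.resize(im[y:y+75,x:x+100],(400,300),interpolation=cv2.INTER_CUBIC)
cv2.imwrite("pics/g1.png",np.hstack([c(s,215,80),c(t,390,150)]))
```

```text
(no output)
```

View pics/g1.png

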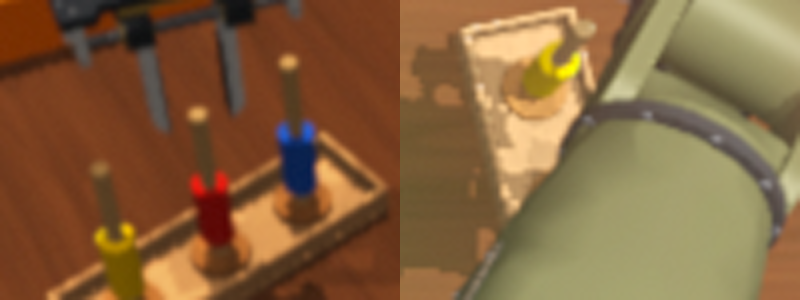

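The left crop shows the fingertips at (162,130) and (236,112) on either side of the red spindle's tip at (199,115), so it is centred and it is the red one. Next I descend and grip.

Request:
apply_moves(
  deltas=[
    {"dp": [0, 0.013, -0.002], "roll": 0, "grip": 0},
    {"dp": [0, 0.013, 0], "roll": 0, "grip": 0},
    {"dp": [0, 0.013, 0], "roll": 0, "grip": 0},
    {"dp": [0, 0, 0], "roll": 0, "grip": 0},
    {"dp": [0, 0, 0], "roll": 0, "grip": 1},
    {"dp": [0, 0, 0], "roll": 0, "grip": 1},
    {"dp": [0, 0, 0], "roll": 0, "grip": 1},
    {"dp": [0, 0, 0], "roll": 0, "grip": 1},
  ],
  newtons=25,
)

```text
time_s: 5.58
ee_pos: [0.5294, -0.292, 0.1376]
eef_rot: [-1.571, -0.0, -0.181]
force: [0.5, 0.0, -0.8]
grip_width: 0.0136
```

Request:
apply_moves(
  deltas=[
    {"dp": [0, -0.01, 0], "roll": 0, "grip": 1},
    {"dp": [0, -0.02, 0], "roll": 0, "grip": 1},
    {"dp": [0, -0.02, 0], "roll": 0, "grip": 1},
    {"dp": [0, -0.02, 0], "roll": 0, "grip": 1},
    {"dp": [0, -0.02, 0], "roll": 0, "grip": 1},
    {"dp": [0, 0, 0], "roll": 0, "grip": 1},
  ],
)

```text
time_s: 6.32
ee_pos: [0.5299, -0.2922, 0.2293]
eef_rot: [-1.572, -0.003, -0.181]
force: [-1.0, 0.3, -0.8]
grip_width: 0.0132
```

Request:
apply_moves(
  deltas=[
    {"dp": [-0.0053, 0, 0.0186], "roll": 0, "grip": 1},
    {"dp": [-0.0105, 0, 0.0371], "roll": 0, "grip": 1},
    {"dp": [-0.0105, 0, 0.0371], "roll": 0, "grip": 1},
    {"dp": [-0.0105, 0, 0.0371], "roll": 0, "grip": 1},
    {"dp": [-0.0105, 0, 0.0371], "roll": 0, "grip": 1},
    {"dp": [-0.0105, 0, 0.0371], "roll": 0, "grip": 1},
    {"dp": [-0.0105, 0, 0.0371], "roll": 0, "grip": 1},
    {"dp": [-0.0105, 0, 0.0371], "roll": 0, "grip": 1},
    {"dp": [-0.0053, 0, 0.0186], "roll": 0, "grip": 1},
    {"dp": [0, 0, 0], "roll": 0, "grip": 1},
  ],
)

```text
time_s: 7.58
ee_pos: [0.4992, 0.0169, 0.2268]
eef_rot: [-1.571, 0.001, -0.179]
force: [0.2, 0.3, -0.9]
grip_width: 0.0133
```

Request:
apply_moves(
  deltas=[
    {"dp": [0, 0.014, 0], "roll": 0, "grip": 1},
    {"dp": [0, 0.014, 0], "roll": 0, "grip": 1},
    {"dp": [0, 0.012, 0], "roll": 0, "grip": 1},
    {"dp": [0, 0.002, 0], "roll": 0, "grip": 1},
    {"dp": [0, 0, 0], "roll": 0, "grip": 1},
  ],
)

```text
time_s: 8.2
ee_pos: [0.5002, 0.0151, 0.1855]
eef_rot: [-1.571, 0.0, -0.181]
force: [-0.1, -0.7, -0.6]
grip_width: 0.0135
```

Run:
```python
from h import *
import cv2
s=imaging.camera("scene")
cv2.imwrite("pics/b1.png",cv2.resize(s[90:210,240:400],(800,600),interpolation=cv2.INTER_CUBIC))
```

```text
(no output)
```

View pics/b1.png

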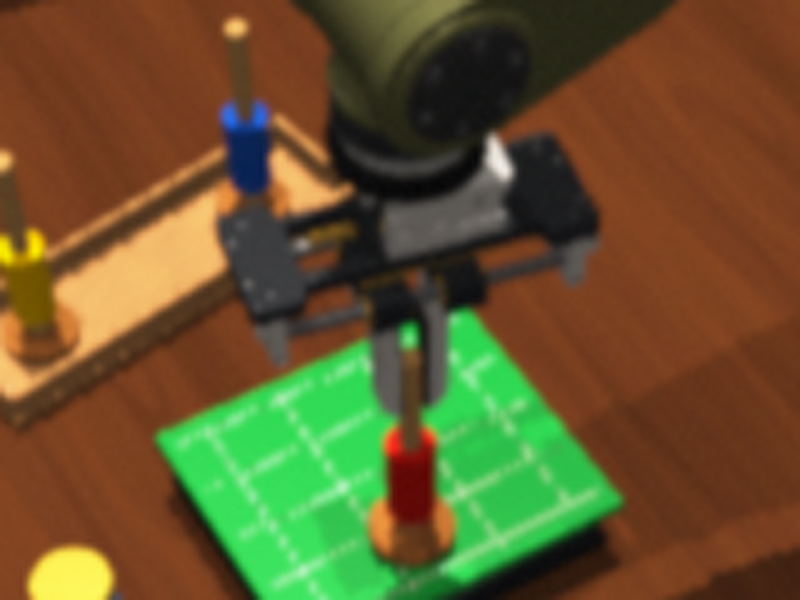

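The picture shows the spindle held upright over the board with its foot at (412,535), near the board's front edge, and the blue and yellow spindles still standing. Next I feel for the board.

Request:
apply_moves(
  deltas=[
    {"dp": [0, 0.002, 0], "roll": 0, "grip": 1},
    {"dp": [0, 0, 0], "roll": 0, "grip": 1},
  ],
)

```text
time_s: 8.5
ee_pos: [0.5001, 0.0152, 0.1835]
eef_rot: [-1.571, -0.0, -0.181]
force: [-0.3, -0.3, 0.3]
grip_width: 0.0135
```

Request:
apply_moves(
  deltas=[
    {"dp": [0, 0.002, 0], "roll": 0, "grip": 1},
    {"dp": [0, 0, 0], "roll": 0, "grip": 1},
  ],
)

```text
time_s: 8.75
ee_pos: [0.5001, 0.0152, 0.1813]
eef_rot: [-1.571, 0.0, -0.181]
force: [0.5, -0.1, -1.6]
grip_width: 0.0138
```

Request:
apply_moves(
  deltas=[
    {"dp": [0, 0.002, 0], "roll": 0, "grip": 1},
    {"dp": [0, 0, 0], "roll": 0, "grip": 1},
  ],
)

```text
time_s: 9.0
ee_pos: [0.5005, 0.0152, 0.1805]
eef_rot: [-1.571, -0.002, -0.181]
force: [-2.9, 1.1, 9.3]
grip_width: 0.0132
```

Request:
apply_moves(
  deltas=[
    {"dp": [0, -0.0009, -0.0061], "roll": 0, "grip": 1},
    {"dp": [0, -0.0007, -0.0062], "roll": 0, "grip": 1},
  ],
)

```text
time_s: 9.25
ee_pos: [0.4978, 0.0028, 0.181]
eef_rot: [-1.571, 0.0, -0.181]
force: [-0.7, -0.9, -0.7]
grip_width: 0.0135
```

Request:
apply_moves(
  deltas=[
    {"dp": [0, -0.0004, -0.0062], "roll": 0, "grip": 1},
    {"dp": [0, -0.0002, -0.0062], "roll": 0, "grip": 1},
  ],
)

```text
time_s: 9.5
ee_pos: [0.4956, -0.0096, 0.1815]
eef_rot: [-1.571, 0.0, -0.181]
force: [0.1, -0.1, -0.2]
grip_width: 0.0136
```

Run:
```python
from h import *
import cv2
s=imaging.camera("scene");print(ctrl.get_obs()["time_s"])
cv2.imwrite("pics/b2.png",cv2.resize(s[90:210,240:400],(640,480),interpolation=cv2.INTER_CUBIC))
```

```text
9.55
```

View pics/b2.png

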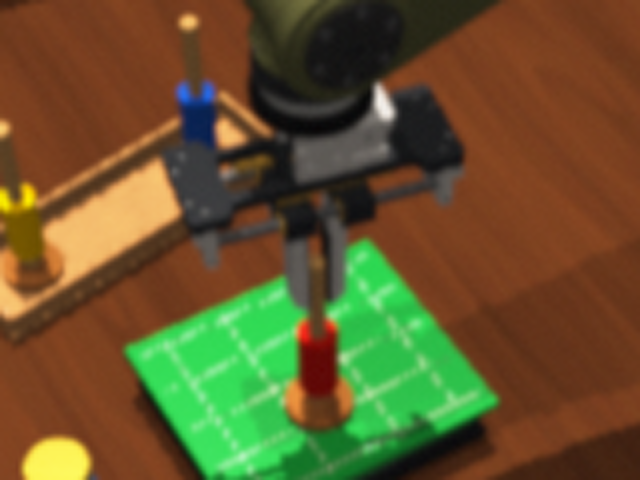

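The spindle slid along upright because my rise took the press off. I'll go back and press again, then move sideways without rising.

Request:
apply_moves(
  deltas=[
    {"dp": [0, -0.004, 0], "roll": 0, "grip": 1},
    {"dp": [0, 0, 0.015], "roll": 0, "grip": 1},
    {"dp": [0, 0, 0.015], "roll": 0, "grip": 1},
    {"dp": [0, 0.004, 0], "roll": 0, "grip": 1},
    {"dp": [0, 0.001, 0], "roll": 0, "grip": 1},
    {"dp": [0, 0, 0], "roll": 0, "grip": 1},
  ],
  newtons=20,
)

```text
time_s: 10.3
ee_pos: [0.5011, 0.0203, 0.1806]
eef_rot: [-1.571, -0.0, -0.181]
force: [-0.7, 0.4, 1.6]
grip_width: 0.0142
```

Request:
apply_moves(
  deltas=[
    {"dp": [0, 0.001, 0], "roll": 0, "grip": 1},
    {"dp": [0, 0, 0], "roll": 0, "grip": 1},
  ],
)

```text
time_s: 10.55
ee_pos: [0.5014, 0.0204, 0.1806]
eef_rot: [-1.57, -0.001, -0.181]
force: [-1.1, 1.5, 10.1]
grip_width: 0.0135
```

Request:
apply_moves(
  deltas=[
    {"dp": [0, 0.0003, -0.003], "roll": 0, "grip": 1},
  ],
)

```text
time_s: 10.68
ee_pos: [0.5011, 0.0177, 0.1807]
eef_rot: [-1.57, -0.002, -0.181]
force: [-1.1, 4.0, 14.3]
grip_width: 0.0137
```

Request:
apply_moves(
  deltas=[
    {"dp": [0, 0, -0.003], "roll": 0, "grip": 1},
  ],
)

```text
time_s: 10.8
ee_pos: [0.5006, 0.0147, 0.1807]
eef_rot: [-1.57, -0.002, -0.181]
force: [-2.2, 3.3, 12.2]
grip_width: 0.0135
```

Request:
apply_moves(
  deltas=[
    {"dp": [0, -0.0003, -0.003], "roll": 0, "grip": 1},
  ],
)

```text
time_s: 10.92
ee_pos: [0.4999, 0.0117, 0.1807]
eef_rot: [-1.57, -0.002, -0.181]
force: [-1.5, 3.1, 9.9]
grip_width: 0.0136
```

Request:
apply_moves(
  deltas=[
    {"dp": [0, 0.0015, 0], "roll": 0, "grip": 1},
  ],
)

```text
time_s: 11.05
ee_pos: [0.5005, 0.0116, 0.1804]
eef_rot: [-1.569, -0.004, -0.181]
force: [-3.2, 4.5, 28.6]
grip_width: 0.0142
```

Request:
apply_moves(
  deltas=[
    {"dp": [0, 0, -0.003], "roll": 0, "grip": 1},
  ],
)

```text
time_s: 11.18
ee_pos: [0.4999, 0.0088, 0.1803]
eef_rot: [-1.569, -0.004, -0.181]
force: [-2.1, 3.5, 18.2]
grip_width: 0.0138
```

Request:
apply_moves(
  deltas=[
    {"dp": [0, 0, -0.003], "roll": 0, "grip": 1},
  ],
)

```text
time_s: 11.3
ee_pos: [0.4992, 0.0057, 0.18]
eef_rot: [-1.57, -0.003, -0.181]
force: [-1.2, 3.6, 14.8]
grip_width: 0.0139
```

Request:
apply_moves(
  deltas=[
    {"dp": [0, -0.008, 0], "roll": 0, "grip": 1},
    {"dp": [0, 0, -0.025], "roll": 0, "grip": 1},
    {"dp": [0, 0, -0.03], "roll": 0, "grip": 1},
    {"dp": [0, 0, -0.03], "roll": 0, "grip": 1},
    {"dp": [0, 0, -0.03], "roll": 0, "grip": 1},
    {"dp": [0, 0, -0.03], "roll": 0, "grip": 1},
    {"dp": [0, 0, 0], "roll": 0, "grip": 1},
  ],
)

```text
time_s: 12.18
ee_pos: [0.4718, -0.1383, 0.186]
eef_rot: [-1.571, 0.001, -0.183]
force: [0.8, 0.4, -1.1]
grip_width: 0.0134
```

Run:
```python
from h import *
import cv2
s=imaging.camera("scene");o=ctrl.get_obs();p=np.array(o["ee_pos"]);print(p,o["force"])
g=p+[0,0,.008]
print("grip px",proj("scene",g),"foot px",proj("scene",g-[0,0,.139]),"tip",proj("scene",g+[0,0,.021]))
cv2.imwrite("pics/b3.png",cv2.resize(s[100:190,240:360],(800,600),interpolation=cv2.INTER_CUBIC))
```

```text
[ 0.47204551 -0.13738495  0.18604666] [-0.44026113 -0.39141527 -0.93484132]
grip px [303.55800424 125.06922068] foot px [305.50222775 156.83391661] tip [303.22944584 119.70123819]
```

View pics/b3.png

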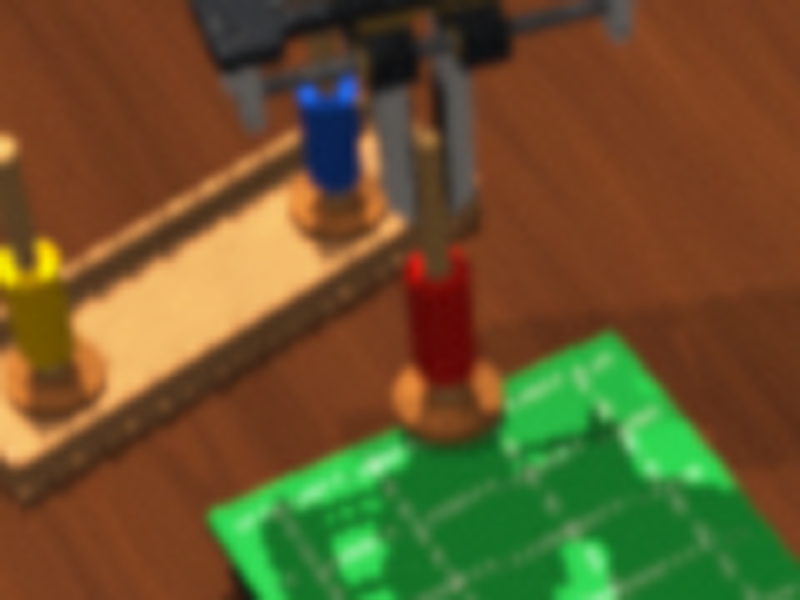

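Compared with the calibrated projection, the foot (448,412) sits lower than an upright spindle's would, at (437,379), while the tip matches. So the spindle is already tilted about 5°, foot toward +y, and dragging does work. I'll go back over the board and continue there.

Request:
apply_moves(
  deltas=[
    {"dp": [0, -0.002, 0.03], "roll": 0, "grip": 1},
    {"dp": [0, 0, 0.035], "roll": 0, "grip": 1},
    {"dp": [0, 0, 0.035], "roll": 0, "grip": 1},
    {"dp": [0, 0, 0.035], "roll": 0, "grip": 1},
    {"dp": [0, 0, 0.02], "roll": 0, "grip": 1},
    {"dp": [0, 0.004, 0], "roll": 0, "grip": 1},
    {"dp": [0, 0, 0], "roll": 0, "grip": 1},
  ],
)

```text
time_s: 13.1
ee_pos: [0.4998, 0.0154, 0.1837]
eef_rot: [-1.571, 0.001, -0.181]
force: [-0.3, -0.1, 0.1]
grip_width: 0.0135
```

Request:
apply_moves(
  deltas=[
    {"dp": [0, 0.002, 0], "roll": 0, "grip": 1},
    {"dp": [0, 0, 0], "roll": 0, "grip": 1},
  ],
)

```text
time_s: 13.35
ee_pos: [0.5001, 0.015, 0.182]
eef_rot: [-1.571, 0.0, -0.182]
force: [-0.2, -0.1, -1.1]
grip_width: 0.0134
```

Request:
apply_moves(
  deltas=[
    {"dp": [0, 0.0015, 0], "roll": 0, "grip": 1},
    {"dp": [0, 0, 0], "roll": 0, "grip": 1},
  ],
)

```text
time_s: 13.6
ee_pos: [0.5001, 0.0154, 0.1805]
eef_rot: [-1.571, 0.0, -0.181]
force: [0.2, 0.6, -0.1]
grip_width: 0.0135
```

Request:
apply_moves(
  deltas=[
    {"dp": [0, 0.001, -0.003], "roll": 0, "grip": 1},
  ],
)

```text
time_s: 13.72
ee_pos: [0.4999, 0.0127, 0.1801]
eef_rot: [-1.57, -0.001, -0.181]
force: [-1.6, 3.8, 8.9]
grip_width: 0.0137
```

Request:
apply_moves(
  deltas=[
    {"dp": [0, 0.001, -0.003], "roll": 0, "grip": 1},
  ],
)

```text
time_s: 13.85
ee_pos: [0.4997, 0.0098, 0.1798]
eef_rot: [-1.57, -0.002, -0.181]
force: [-1.3, 3.5, 13.5]
grip_width: 0.014
```

Request:
apply_moves(
  deltas=[
    {"dp": [0, 0.0005, -0.003], "roll": 0, "grip": 1},
  ],
)

```text
time_s: 13.98
ee_pos: [0.4993, 0.0068, 0.1796]
eef_rot: [-1.57, -0.003, -0.181]
force: [-1.7, 3.5, 13.3]
grip_width: 0.0136
```

Request:
apply_moves(
  deltas=[
    {"dp": [0, 0.0003, -0.004], "roll": 0, "grip": 1},
    {"dp": [0, 0.0003, -0.004], "roll": 0, "grip": 1},
  ],
)

```text
time_s: 14.22
ee_pos: [0.4978, -0.0012, 0.1789]
eef_rot: [-1.57, -0.003, -0.181]
force: [-0.5, 1.6, 9.8]
grip_width: 0.0139
```

Request:
apply_moves(
  deltas=[
    {"dp": [0, 0.0003, -0.004], "roll": 0, "grip": 1},
    {"dp": [0, 0.0003, -0.004], "roll": 0, "grip": 1},
  ],
)

```text
time_s: 14.48
ee_pos: [0.4963, -0.0092, 0.1781]
eef_rot: [-1.57, -0.002, -0.181]
force: [0.1, 1.0, 8.2]
grip_width: 0.0136
```

```bash
cat > tilt.py <<'E'
from h import *
import cv2
s=imaging.camera("scene");o=ctrl.get_obs();p=np.array(o["ee_pos"]);g=p+[0,0,.008]
h=cv2.cvtColor(s,cv2.COLOR_BGR2HSV)
m=(((h[...,0]<6)|(h[...,0]>174))&(h[...,1]>190)&(h[...,2]>70)).astype(np.uint8)
u,v=proj("scene",g);m[:, :int(u)-60]=0;m[:,int(u)+60:]=0;m[:int(v)-20]=0;m[int(v)+90:]=0
n,l,st,c=cv2.connectedComponentsWithStats(m);k=1+st[1:,4].argmax();print("red blob",st[k],c[k],"force",np.round(o["force"],1),o["time_s"])
psi=o["eef_rot"][2];zt=np.array([-np.sin(psi),np.cos(psi),0])
for th in range(0,100,5):
    t=np.radians(th);a=-(np.sin(t)*zt*-1)-np.array([0,0,np.cos(t)]) # grip->foot
    print(th,proj("scene",g+a*.084).round(1),end="; ")
E
python3 tilt.py
```

```text
red blob [318 176   9  20 137] [322.02919708 186.34306569] force [-0.7 -0.3  7.4] 14.525
0 [318.6 178.7]; 5 [319.4 180.6]; 10 [320.3 182.3]; 15 [321.1 183.9]; 20 [321.9 185.3]; 25 [322.7 186.5]; 30 [323.5 187.5]; 35 [324.2 188.4]; 40 [324.9 189. ]; 45 [325.6 189.5]; 50 [326.2 189.7]; 55 [326.7 189.7]; 60 [327.3 189.5]; 65 [327.7 189. ]; 70 [328.1 188.3]; 75 [328.4 187.4]; 80 [328.6 186.3]; 85 [328.7 184.9]; 90 [328.8 183.3]; 95 [328.8 181.5];
```

Now it's tilting well: the red blob centroid (322,186) corresponds to about 20°. I'll follow the arc down.

Request:
apply_moves(
  deltas=[
    {"dp": [0, 0.001, -0.006], "roll": 0, "grip": 1},
    {"dp": [0, 0.0015, -0.006], "roll": 0, "grip": 1},
    {"dp": [0, 0.0018, -0.006], "roll": 0, "grip": 1},
    {"dp": [0, 0.002, -0.006], "roll": 0, "grip": 1},
  ],
)

```text
time_s: 15.02
ee_pos: [0.4924, -0.0334, 0.1725]
eef_rot: [-1.571, -0.004, -0.181]
force: [-1.0, -3.5, 15.4]
grip_width: 0.0133
```

Request:
apply_moves(
  deltas=[
    {"dp": [0, 0.0024, -0.006], "roll": 0, "grip": 1},
    {"dp": [0, 0.0026, -0.006], "roll": 0, "grip": 1},
    {"dp": [0, 0.0028, -0.0055], "roll": 0, "grip": 1},
    {"dp": [0, 0.003, -0.0055], "roll": 0, "grip": 1},
  ],
)

```text
time_s: 15.52
ee_pos: [0.4886, -0.0566, 0.1621]
eef_rot: [-1.572, -0.005, -0.181]
force: [-1.2, -6.3, 18.3]
grip_width: 0.0132
```

```bash
python3 tilt.py
```

```text
red blob [314 171  12  21 155] [319.75483871 180.96774194] force [-2.2 -6.1 17.6] 15.575
0 [313.1 170. ]; 5 [313.9 171.8]; 10 [314.7 173.4]; 15 [315.5 174.9]; 20 [316.2 176.2]; 25 [317.  177.3]; 30 [317.7 178.3]; 35 [318.3 179.1]; 40 [319.  179.6]; 45 [319.6 180. ]; 50 [320.1 180.2]; 55 [320.7 180.1]; 60 [321.1 179.8]; 65 [321.5 179.3]; 70 [321.8 178.6]; 75 [322.1 177.6]; 80 [322.2 176.5]; 85 [322.3 175.1]; 90 [322.4 173.5]; 95 [322.3 171.7];
```

Request:
apply_moves(
  deltas=[
    {"dp": [0, 0.0031, -0.006], "roll": 0, "grip": 1},
    {"dp": [0, 0.0034, -0.006], "roll": 0, "grip": 1},
    {"dp": [0, 0.0036, -0.0055], "roll": 0, "grip": 1},
    {"dp": [0, 0.0038, -0.005], "roll": 0, "grip": 1},
    {"dp": [0, 0.0041, -0.005], "roll": 0, "grip": 1},
    {"dp": [0, 0.0042, -0.0045], "roll": 0, "grip": 1},
  ],
)

```text
time_s: 16.32
ee_pos: [0.4825, -0.0884, 0.1394]
eef_rot: [-1.573, -0.004, -0.181]
force: [-1.2, -8.5, 11.8]
grip_width: 0.0132
```

Request:
apply_moves(
  deltas=[
    {"dp": [0, 0.0044, -0.0044], "roll": 0, "grip": 1},
    {"dp": [0, 0.0046, -0.0042], "roll": 0, "grip": 1},
    {"dp": [0, 0.0048, -0.004], "roll": 0, "grip": 1},
    {"dp": [0, 0.005, -0.0038], "roll": 0, "grip": 1},
    {"dp": [0, 0.0051, -0.0036], "roll": 0, "grip": 1},
    {"dp": [0, 0.0053, -0.0033], "roll": 0, "grip": 1},
  ],
)

```text
time_s: 17.08
ee_pos: [0.4772, -0.1099, 0.1081]
eef_rot: [-1.571, 0.0, -0.181]
force: [-0.2, -1.7, 1.8]
grip_width: 0.0131
```

```bash
python3 tilt.py
```

```text
red blob [312 167  12  21 166] [317.36144578 176.77108434] force [ 0.4 -1.4  0.8] 17.125
0 [308.6 168. ]; 5 [309.3 169.7]; 10 [310.  171.2]; 15 [310.7 172.6]; 20 [311.4 173.8]; 25 [312.1 174.8]; 30 [312.7 175.7]; 35 [313.4 176.4]; 40 [313.9 177. ]; 45 [314.5 177.3]; 50 [315.  177.4]; 55 [315.4 177.4]; 60 [315.8 177.1]; 65 [316.1 176.6]; 70 [316.4 175.9]; 75 [316.6 175. ]; 80 [316.7 173.9]; 85 [316.8 172.6]; 90 [316.8 171.1]; 95 [316.7 169.4];
```

Request:
apply_moves(
  deltas=[
    {"dp": [0, 0.0053, -0.003], "roll": 0, "grip": 1},
    {"dp": [0, 0.0053, -0.003], "roll": 0, "grip": 1},
    {"dp": [0, 0.0053, -0.0025], "roll": 0, "grip": 1},
    {"dp": [0, 0.0053, -0.002], "roll": 0, "grip": 1},
    {"dp": [0, 0.0053, -0.002], "roll": 0, "grip": 1},
    {"dp": [0, 0.0053, -0.0015], "roll": 0, "grip": 1},
  ],
)

```text
time_s: 17.88
ee_pos: [0.4747, -0.1235, 0.0762]
eef_rot: [-1.571, 0.0, -0.181]
force: [-0.3, -0.4, 1.2]
grip_width: 0.0133
```

Request:
apply_moves(
  deltas=[
    {"dp": [0, 0.005, -0.001], "roll": 0, "grip": 1},
    {"dp": [0, 0.003, -0.0005], "roll": 0, "grip": 1},
    {"dp": [0, 0, 0], "roll": 0, "grip": 1},
  ],
)

```text
time_s: 18.25
ee_pos: [0.4744, -0.1248, 0.0684]
eef_rot: [-1.571, 0.0, -0.181]
force: [0.4, 0.3, -0.2]
grip_width: 0.0132
```

```bash
python3 tilt.py
python3 - <<'E'
from h import *
import cv2
s=imaging.camera("scene")
cv2.imwrite("pics/b4.png",cv2.resize(s[110:200,260:380],(800,600),interpolation=cv2.INTER_CUBIC))
E
```

```text
red blob [310 168  14  20 156] [316.51923077 177.13461538] force [-0.3  0.5  1.4] 18.3
0 [307.4 172.2]; 5 [308.1 173.8]; 10 [308.8 175.2]; 15 [309.5 176.6]; 20 [310.2 177.8]; 25 [310.8 178.8]; 30 [311.4 179.7]; 35 [312.  180.4]; 40 [312.6 181. ]; 45 [313.1 181.3]; 50 [313.6 181.4]; 55 [314.  181.4]; 60 [314.3 181.1]; 65 [314.6 180.7]; 70 [314.9 180. ]; 75 [315.1 179.2]; 80 [315.2 178.1]; 85 [315.3 176.9]; 90 [315.2 175.5]; 95 [315.2 173.9];
```

View pics/b4.png

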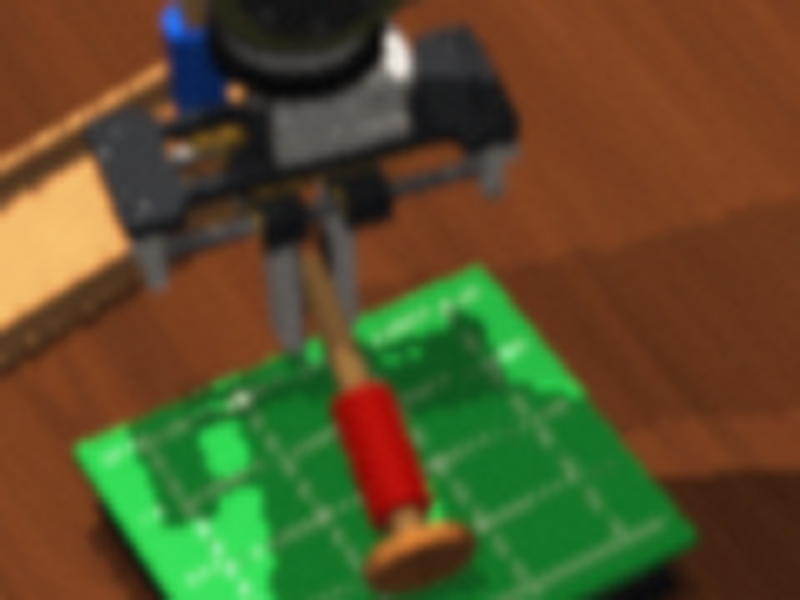

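The spindle is almost level, with its foot disc at (418,560) resting on the board. I'll press the last 2.5 mm.

Request:
apply_moves(
  deltas=[
    {"dp": [0, 0.0015, 0], "roll": 0, "grip": 1},
    {"dp": [0, 0.001, 0], "roll": 0, "grip": 1},
    {"dp": [0, 0, 0], "roll": 0, "grip": 1},
  ],
  newtons=25,
)

```text
time_s: 18.73
ee_pos: [0.4745, -0.125, 0.0661]
eef_rot: [-1.571, -0.0, -0.181]
force: [0.7, -0.8, 2.0]
grip_width: 0.0133
```

```bash
cat > lev.py <<'E'
from h import *
import cv2
o=ctrl.get_obs();p=np.array(o["ee_pos"]);g=p+[0,0,.008];print(p,o["force"],o["time_s"])
psi=o["eef_rot"][2];zt=np.array([-np.sin(psi),np.cos(psi),0]);r=np.array([np.cos(psi),np.sin(psi),0])
def spts(L,th):
    a=np.sin(th)*zt-np.array([0,0,np.cos(th)]);return g,a
im=imaging.camera("scene")
import sys
x,y,w,h=map(int,sys.argv[2:6]);S=800//w
out=cv2.resize(im[y:y+h,x:x+w],None,fx=S,fy=S,interpolation=cv2.INTER_CUBIC)
P=lambda q:tuple(((proj("scene",q)-[x,y]+.5)*S-.5).round().astype(int).tolist())
for deg,c in((86,(255,255,0)),(90,(255,255,255)),(94,(255,0,255))):
    g,a=spts(0,np.radians(deg))
    cv2.line(out,P(g),P(g+a*.140),c,1)
    n=np.cross(a,r)
    for k,R in((.140,.026),(.132,.026)):
        pts=np.array([P(g+a*k+R*(np.cos(t)*r+np.sin(t)*n)) for t in np.linspace(0,6.283,40)])
        if deg==90: cv2.polylines(out,[pts],True,c,1)
cv2.imwrite(sys.argv[1],out)
E
python3 lev.py pics/b5.png 280 130 80 75
```

```text
[ 0.47450612 -0.12496785  0.06613689] [ 0.6811482  -0.80378608  1.99087121] 18.725
```

View pics/b5.png

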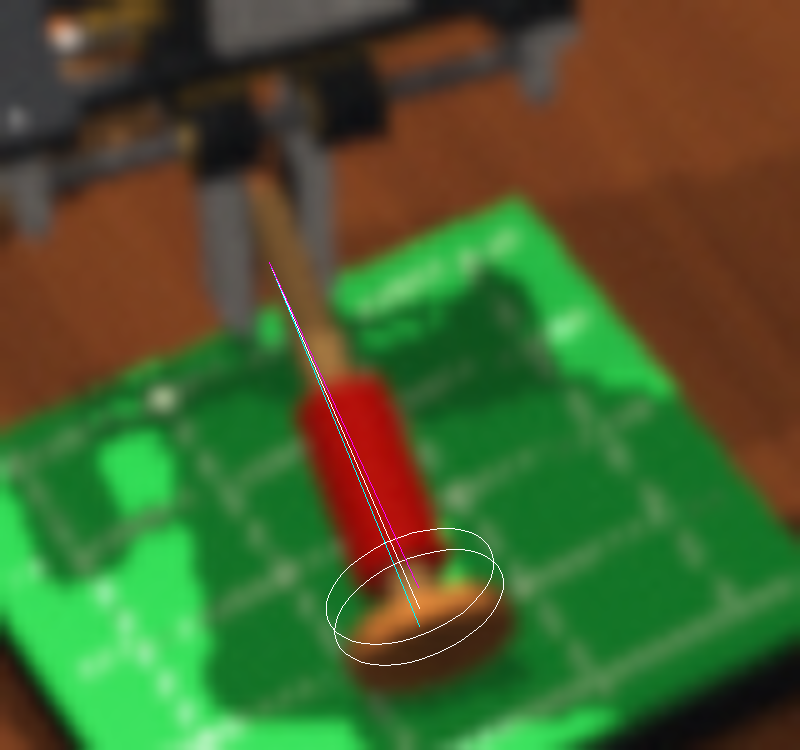

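Request:
apply_moves(
  deltas=[
    {"dp": [0, 0.0015, 0], "roll": 0, "grip": 1},
    {"dp": [0, 0.0015, 0], "roll": 0, "grip": 1},
    {"dp": [0, 0, 0], "roll": 0, "grip": 1},
  ],
  newtons=30,
)

```text
time_s: 19.15
ee_pos: [0.4744, -0.1249, 0.063]
eef_rot: [-1.571, 0.0, -0.181]
force: [-0.4, -0.7, 1.2]
grip_width: 0.0128
```

Request:
apply_moves(
  deltas=[
    {"dp": [0, -0.01, 0], "roll": 0, "grip": 1},
    {"dp": [0, -0.02, 0], "roll": 0, "grip": 1},
    {"dp": [0, -0.02, 0], "roll": 0, "grip": 1},
    {"dp": [0, -0.02, 0], "roll": 0, "grip": 1},
    {"dp": [0, 0, 0], "roll": 0, "grip": 1},
  ],
)

```text
time_s: 19.77
ee_pos: [0.4751, -0.1251, 0.1346]
eef_rot: [-1.571, -0.003, -0.181]
force: [-0.4, 0.1, -0.9]
grip_width: 0.013
```

```bash
python3 tilt.py
```

```text
red blob [309 153  15  23 176] [315.59659091 163.72159091] force [-0.5  0.8 -1.4] 19.825
0 [306.7 159.3]; 5 [307.4 160.9]; 10 [308.1 162.4]; 15 [308.8 163.7]; 20 [309.5 164.9]; 25 [310.2 166. ]; 30 [310.8 166.8]; 35 [311.4 167.5]; 40 [312. 168.]; 45 [312.5 168.3]; 50 [313.  168.3]; 55 [313.4 168.2]; 60 [313.8 167.9]; 65 [314.1 167.3]; 70 [314.4 166.5]; 75 [314.6 165.6]; 80 [314.7 164.4]; 85 [314.8 163. ]; 90 [314.8 161.4]; 95 [314.7 159.7];
```

Request:
apply_moves(
  deltas=[
    {"dp": [-0.0058, 0, 0.0284], "roll": 0, "grip": 1},
    {"dp": [-0.0058, 0, 0.0284], "roll": 0, "grip": 1},
    {"dp": [-0.0058, 0, 0.0284], "roll": 0, "grip": 1},
    {"dp": [-0.0058, 0, 0.0284], "roll": 0, "grip": 1},
    {"dp": [-0.0058, 0, 0.0284], "roll": 0, "grip": 1},
    {"dp": [-0.0058, 0, 0.0284], "roll": 0, "grip": 1},
    {"dp": [-0.0058, 0, 0.0284], "roll": 0, "grip": 1},
    {"dp": [-0.0058, 0, 0.0284], "roll": 0, "grip": 1},
    {"dp": [-0.0058, 0, 0.0284], "roll": 0, "grip": 1},
    {"dp": [-0.0058, 0, 0.0284], "roll": 0, "grip": 1},
  ],
)

```text
time_s: 21.08
ee_pos: [0.468, 0.1657, 0.1321]
eef_rot: [-1.571, 0.001, -0.181]
force: [-0.1, 0.3, 0.2]
grip_width: 0.0129
```

Request:
apply_moves(
  deltas=[
    {"dp": [0, 0.008, 0], "roll": 0, "grip": 1},
    {"dp": [0, 0.008, 0], "roll": 0, "grip": 1},
    {"dp": [0, 0.008, 0], "roll": 0, "grip": 1},
    {"dp": [0, 0, 0], "roll": 0, "grip": 1},
  ],
)

```text
time_s: 21.58
ee_pos: [0.4682, 0.1642, 0.1083]
eef_rot: [-1.571, 0.001, -0.182]
force: [-0.2, 0.1, -1.4]
grip_width: 0.0131
```

Run:
```python
from h import *
import cv2
o=ctrl.get_obs();p=np.array(o["ee_pos"]);g=p+[0,0,.008];print(p,o["force"],o["time_s"],o["eef_rot"])
psi=o["eef_rot"][2];zt=np.array([-np.sin(psi),np.cos(psi),0]);r=np.array([np.cos(psi),np.sin(psi),0]);n=np.array([0,0,1.])
ts=np.linspace(0,6.283,40)
ims=[]
for nm,(x,y,w,h) in (("scene",(330,205,80,100)),("top",(215,165,80,100))):
    S=5
    out=cv2.resize(imaging.camera(nm)[y:y+h,x:x+w],None,fx=S,fy=S,interpolation=cv2.INTER_CUBIC)
    P=lambda q:tuple(((proj(nm,q)-[x,y]+.5)*S-.5).round().astype(int).tolist())
    for k,R in((.1385,.026),(.1125,.015),(.0525,.015)):
        cv2.polylines(out,[np.array([P(g+zt*k+R*(np.cos(t)*r+np.sin(t)*n)) for t in ts])],True,(255,255,255),1)
    C=np.array([.484,.2455,0]);ry=np.array([.18,.984,0]);rx=np.array([.984,-.18,0])
    for s in(1,-1):
        c=C+ry*.039*s
        for e in(.004,-.004):
            cv2.polylines(out,[np.array([P(c+ry*e+rx*a+n*b) for a,b in((-.021,.077),(0,.056),(.021,.077))])],False,(255,255,0),1)
    ims.append(out)
cv2.imwrite("pics/r1.png",np.hstack(ims))
```

```text
[0.46824516 0.16421116 0.10832181] [-0.15438566  0.10396718 -1.37875254] 21.575 [-1.57146306e+00  1.33712207e-03 -1.81833558e-01]
```

View pics/r1.png

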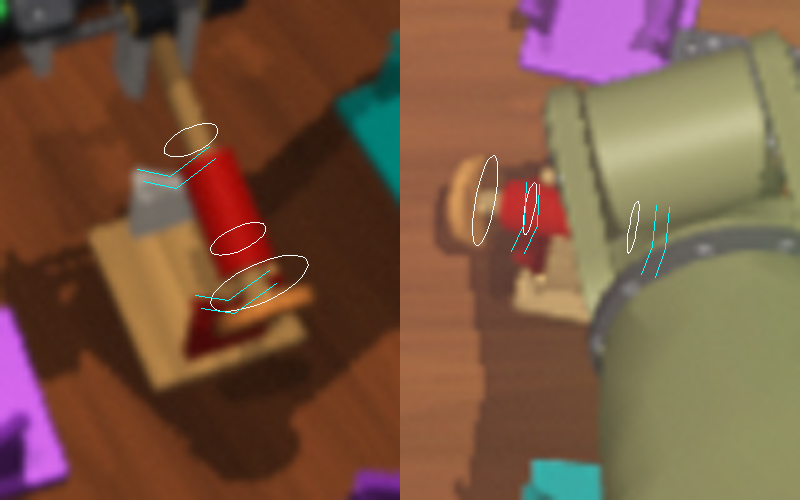

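The rack outline matches in both cameras. The spindle, though, sticks out about 12–14 mm further than predicted toward the red side and sags a few degrees. I'll shift back 12.5 mm and lower while watching the force.

Request:
apply_moves(
  deltas=[
    {"dp": [0, 0, -0.0065], "roll": 0, "grip": 1},
    {"dp": [0, 0, -0.006], "roll": 0, "grip": 1},
    {"dp": [0, 0.005, 0], "roll": 0, "grip": 1},
    {"dp": [0, 0.005, 0], "roll": 0, "grip": 1},
    {"dp": [0, 0.005, 0], "roll": 0, "grip": 1},
    {"dp": [0, 0, 0], "roll": 0, "grip": 1},
  ],
)

```text
time_s: 22.42
ee_pos: [0.4661, 0.1526, 0.0936]
eef_rot: [-1.571, 0.001, -0.181]
force: [0.3, -0.2, -0.8]
grip_width: 0.0131
```

```bash
cat > ax.py <<'E'
from h import *
import cv2
o=ctrl.get_obs();g=np.array(o["ee_pos"])+[0,0,.008];print(g,np.round(o["force"],1),o["time_s"])
zt=np.array([.18,.984,0]);
t=imaging.camera("top");h=cv2.cvtColor(t,cv2.COLOR_BGR2HSV)
u,v=proj("top",g+zt*.12);print("proj .12",u,v)
v=int(round(v))
for c in range(int(u)-18,int(u)+10): print(c,t[v-2:v+3,c].mean(0).round().astype(int)[::-1],end=" ")
print([(k,proj("top",g+zt*k).round(1)) for k in(.11,.12,.13,.14,.15)])
E
python3 ax.py
```

```text
[0.46605767 0.15263742 0.10161907] [ 0.3 -0.2 -0.8] 22.425
proj .12 242.73737808353056 207.55314425221275
224 [157 100  71] 225 [157 100  70] 226 [148  94  67] 227 [122  77  60] 228 [114  72  58] 229 [152 100  67] 230 [197 138  84] 231 [210 150  90] 232 [194 136  83] 233 [162 111  71] 234 [159 109  70] 235 [171 127  83] 236 [176 139  96] 237 [163 128  90] 238 [162 128  91] 239 [169 115  82] 240 [182  73  59] 241 [188  50  47] 242 [189  50  46] 243 [189  49  46] 244 [190  51  47] 245 [190  51  47] 246 [190  51  46] 247 [191  52  46] 248 [191  52  47] 249 [191  53  47] 250 [191  53  46] 251 [191  51  46] [(0.11, array([246.1, 208.2])), (0.12, array([242.7, 207.6])), (0.13, array([239.3, 206.9])), (0.14, array([235.9, 206.3])), (0.15, array([232.6, 205.7]))]
```

Run:
```python
from h import *
C=np.array([.484,.2455,0]);ry=np.array([.18,.984,0])
for n,c,z in(("barrel end want30",239.5,.107),("rim in want48",232.7,.116),("rim out want56",228.7,.114)):
    P=at("top",(c,207),z);print(n,P,(P-C)@ry*1e3)
# red upright in first top picture: arm tips read at crop (516,377)/(512,465)->px
for q in((243.0,201.2),(241.4,218.6)):
    P=at("top",q,.077);print("red arm",P,(P-C)@ry*1e3)
for q in((267.8,205.4),(266,223.2)):
    P=at("top",q,.077);print("white arm",P,(P-C)@ry*1e3)
```

```text
barrel end want30 [0.48823478 0.27920651 0.107     ] 33.929462787378604
rim in want48 [0.48649467 0.29710523 0.116     ] 51.228584036949364
rim out want56 [0.48692128 0.30888065 0.114     ] 62.89238861781697
red arm [0.51155993 0.27436536 0.077     ] 33.36430187091967
red arm [0.45967732 0.27754245 0.077     ] 27.151690096402596
white arm [0.49877479 0.2011895  0.077     ] -40.94207089554557
white arm [0.44591942 0.20548117 0.077     ] -46.23303119716229
```

Run:
```python
from h import *
import cv2
o=ctrl.get_obs();g=np.array(o["ee_pos"])+[0,0,.008]
zt=np.array([.18,.984,0]);xt=np.array([.984,-.18,0]);n=np.array([0,0,1.])
C=np.array([.484,.2455,0])
im=cv2.GaussianBlur(imaging.camera("scene"),(3,3),0)
# silhouette line on barrel top/front: sample axis line sagging 5deg
for sag in(2,6):
  print("sag",sag)
  a=zt*np.cos(np.radians(sag))-n*np.sin(np.radians(sag))
  for k in range(40,176,4):
    u,v=proj("scene",g+a*k/1e3);c=im[int(round(v)),int(round(u))][::-1]
    print(k,(round(u,1),round(v,1)),c,end=" | ")
  print()
cv2.imwrite("pics/s_raw.png",imaging.camera("scene"))
```

```text
sag 2
40 (np.float64(363.6), np.float64(228.0)) [137  97  53] | 44 (np.float64(364.2), np.float64(229.3)) [129  90  49] | 48 (np.float64(364.7), np.float64(230.6)) [133  94  52] | 52 (np.float64(365.3), np.float64(231.8)) [125  87  48] | 56 (np.float64(365.9), np.float64(233.1)) [139  94  52] | 60 (np.float64(366.5), np.float64(234.4)) [155  83  45] | 64 (np.float64(367.1), np.float64(235.7)) [163  29  17] | 68 (np.float64(367.7), np.float64(237.0)) [172  19  13] | 72 (np.float64(368.3), np.float64(238.2)) [168  16  11] | 76 (np.float64(368.9), np.float64(239.5)) [171  17  12] | 80 (np.float64(369.5), np.float64(240.9)) [178  19  14] | 84 (np.float64(370.1), np.float64(242.2)) [174  18  12] | 88 (np.float64(370.7), np.float64(243.5)) [179  20  14] | 92 (np.float64(371.3), np.float64(244.8)) [173  17  12] | 96 (np.float64(372.0), np.float64(246.1)) [178  19  14] | 100 (np.float64(372.6), np.float64(247.5)) [182  21  15] | 104 (np.float64(373.2), np.float64(248.8)) [177  18  13] | 108 (np.float64(373.8), np.float64(250.1)) [181  20  14] | 112 (np.float64(374.4), np.float64(251.5)) [179
[... 2173 characters left out ...]
6] | 128 (np.float64(376.5), np.float64(258.3)) [143  90  49] | 132 (np.float64(377.1), np.float64(259.7)) [156 113  62] | 136 (np.float64(377.7), np.float64(261.1)) [166 119  65] | 140 (np.float64(378.3), np.float64(262.5)) [173 120  63] | 144 (np.float64(378.9), np.float64(263.9)) [207 126  57] | 148 (np.float64(379.6), np.float64(265.3)) [186 109  46] | 152 (np.float64(380.2), np.float64(266.8)) [99 50 22] | 156 (np.float64(380.8), np.float64(268.2)) [73 22 12] | 160 (np.float64(381.4), np.float64(269.7)) [75 16 11] | 164 (np.float64(382.1), np.float64(271.1)) [91 42 24] | 168 (np.float64(382.7), np.float64(272.6)) [118  82  45] | 172 (np.float64(383.4), np.float64(274.0)) [110  78  43] |
```

Request:
apply_moves(
  deltas=[
    {"dp": [0, 0, -0.0035], "roll": 0, "grip": 1},
    {"dp": [0, 0, -0.0035], "roll": 0, "grip": 1},
    {"dp": [0, 0.004, 0], "roll": 0, "grip": 1},
    {"dp": [0, 0.004, 0], "roll": 0, "grip": 1},
    {"dp": [0, 0, 0], "roll": 0, "grip": 1},
  ],
)

```text
time_s: 23.2
ee_pos: [0.4649, 0.1457, 0.0858]
eef_rot: [-1.571, 0.0, -0.181]
force: [-0.1, -1.1, -0.2]
grip_width: 0.0129
```

Request:
apply_moves(
  deltas=[
    {"dp": [0, 0.003, 0], "roll": 0, "grip": 1},
    {"dp": [0, 0.003, 0], "roll": 0, "grip": 1},
    {"dp": [0, 0, 0], "roll": 0, "grip": 1},
  ],
)

```text
time_s: 23.58
ee_pos: [0.465, 0.1458, 0.08]
eef_rot: [-1.571, 0.0, -0.181]
force: [0.2, 1.2, 0.6]
grip_width: 0.0129
```

Request:
apply_moves(
  deltas=[
    {"dp": [0, 0.002, 0], "roll": 0, "grip": 1},
    {"dp": [0, 0.002, 0], "roll": 0, "grip": 1},
    {"dp": [0, 0, 0], "roll": 0, "grip": 1},
  ],
)

```text
time_s: 23.95
ee_pos: [0.465, 0.1458, 0.076]
eef_rot: [-1.571, 0.0, -0.181]
force: [1.1, 2.7, 1.0]
grip_width: 0.0128
```

Request:
apply_moves(
  deltas=[
    {"dp": [0, -0.001, 0.002], "roll": 0, "grip": 1},
    {"dp": [0, 0, 0], "roll": 0, "grip": 1},
  ],
)

```text
time_s: 24.2
ee_pos: [0.4654, 0.1478, 0.0772]
eef_rot: [-1.571, -0.0, -0.181]
force: [0.6, 2.4, -0.7]
grip_width: 0.0132
```

Request:
apply_moves(
  deltas=[
    {"dp": [0, 0.002, 0], "roll": 0, "grip": 1},
    {"dp": [0, 0.002, 0], "roll": 0, "grip": 1},
    {"dp": [0, 0, 0], "roll": 0, "grip": 1},
  ],
)

```text
time_s: 24.58
ee_pos: [0.4653, 0.1476, 0.0729]
eef_rot: [-1.571, 0.0, -0.181]
force: [0.1, 2.3, -0.2]
grip_width: 0.0127
```

```bash
python3 ax.py
```

```text
[0.46529054 0.14761002 0.08092724] [ 0.1  2.3 -0.2] 24.575
proj .12 245.522289481652 209.17666163479188
227 [154  97  69] 228 [136  85  63] 229 [115  72  58] 230 [117  73  58] 231 [172 116  73] 232 [213 153  91] 233 [206 147  88] 234 [176 122  75] 235 [151 104  68] 236 [170 126  84] 237 [195 155 106] 238 [201 163 113] 239 [188 150 105] 240 [166 121  87] 241 [174 101  74] 242 [188  57  49] 243 [189  48  45] 244 [190  51  47] 245 [190  52  47] 246 [191  51  46] 247 [191  51  46] 248 [192  52  47] 249 [192  52  47] 250 [192  52  46] 251 [192  53  46] 252 [193  53  47] 253 [193  53  46] 254 [193  53  47] [(0.11, array([248.9, 209.8])), (0.12, array([245.5, 209.2])), (0.13, array([242.2, 208.6])), (0.14, array([238.8, 208. ])), (0.15, array([235.5, 207.4]))]
```

Run:
```python
from h import *
import cv2
t=imaging.camera("top");cv2.imwrite("pics/t_raw.png",t)
def ch(p):
    b,g,r=map(int,p)
    if r>2.2*g: return 'R' if r>150 else 'r'
    if r>175 and g>130: return 'W'
    if r>130 and g>90: return 'w'
    return '.'
for nm,im in(("init",cv2.imread("pics/top0.png")),("now",t)):
    print(nm,"cols 226..276")
    for v in range(192,236): print(v,''.join(ch(im[v,c]) for c in range(226,276)))
```

```text
init cols 226..276
192 wwwwwwwwwwwwwwwwwwwwwwwwwwwwwwwwwwwwwwwwwwwwwwwwww
193 wwwwwwwwwwwwwwwwwwwwwwwwwwwwwwwwwwwwwwwwwwwwwwwwww
194 wwwwwwwwwwwwwwwwwwwwwwwwwwwwwwwwwwwwwwwwwwwwwwwwww
195 wwwwwwwwwwwwwwwwwwwwwwwwwwwwwwwwwwwwwwwwwwwwwwwwww
196 wwwwwwwwwwwwwwwwwwwwwwwwwwwwwwwwwwwwwwwwwwwwwwwwww
197 wwwwwwwwwwwwwwwwwwwwwwwwwwwwwwwwwwwwwwwwwwwwwwwwww
198 wwwwwwwwwwwwwwwwwwWWwwwwwwwwwwwwwwwwwwwwwwwwwwwwww
199 wwwwwwwwwwwwwwwwwWWWWWWWWWwwwwwwwwwwwwwwwwwwwwwwww
200 wwwwwwwwwwwwwww.wWWWWWWWWWWWWWWWwwwwwwwwwwwwwwwwww
201 wwwwwwwwwwwwwwwRRWWWWWWWWWWWWWWWWWWWWWwwwwwwwwwwww
202 wwwwwwwwwwwwwwwRRWWWWWWWWWWWWWWWWWWWWWWWWWWwwwwwww
203 wwwwwwwwwwww...RR.WWWWWWWWWWWWWWWWWWWWWWWWWWWWWWww
204 wwwwwwwwwwww..RRRRwWWWWWWWWWWWWWWWWWWWWWWWWWWWWWWW
205 wwwwwwwwwwww..RRRRRwWWWWWWWWWWWWWWWWWWWWWWWWWWWWWW
206 wwwwwwwwwwww..RRRRR.WWWWWWWWWWWWWWWWWWWWWWWWWWWWWw
207 wwwwwwwwwwww..RRRRr.WWWWWWWWWWWWWWWWWWWWWWWWWWWWWw
208 wwwwwwwwwwwww.RRRRrwWWWWWWWWWWWWWWWWWWWWWWWWWWWWWw
209 wwwwwwwwwwwww.RRRRrwWWWWWWWWWWWWWWWWWWWWWWWWWWWWWw
210 wwwwwwwwwwwww.RRRr.WWWWWWWWWWWWWWWWWWWWWWWWWWWWWWw
211 wwwwwwwwwwww..RRRr.WWWWWWWWWWWWW
[... 3076 characters left out ...]
w.wWWWwWWWWWWWWWWWWWwwwwwww............w
224 wwwwwwwwwww.wWWWWWWWWWWWWWWWWWWWwwww.............w
225 wwwwwwwwwwwwwWWWWWWWWWWWWWWWWWWWWWWw..............
226 wwwwwwwwww..wwWWWWWWWWWWWWWWWWWWWWww.............w
227 wwwwwwwwww...wwwwwwWWWWWWWWWWWWWWWw...............
228 wwwwwwwwww.........wwwwwwWWWWWWWWWw...............
229 wwwwwwwwww...............wwwwwWWWW................
230 wwwwwwwwww....................wwww................
231 wwwwwwwwwww.......................................
232 wwwwwwwwwww.......................................
233 wwwwwwwwwww......................................w
234 wwwwwwwwwwww....................................ww
235 wwwwwwwwwwww...................................www
```

Request:
apply_moves(
  deltas=[
    {"dp": [0, -0.006, 0], "roll": 0, "grip": 1},
    {"dp": [0, 0, -0.0035], "roll": 0, "grip": 1},
    {"dp": [0, 0, -0.0035], "roll": 0, "grip": 1},
    {"dp": [0, 0.003, 0], "roll": 0, "grip": 1},
    {"dp": [0, 0, 0], "roll": 0, "grip": 1},
  ],
)

```text
time_s: 25.3
ee_pos: [0.4641, 0.1425, 0.0759]
eef_rot: [-1.568, 0.0, -0.181]
force: [2.3, 20.8, -8.0]
grip_width: 0.0124
```

```bash
cat > map.py <<'E'
from h import *
t=imaging.camera("top");o=ctrl.get_obs();print(np.round(o["force"],1),o["time_s"])
def ch(p):
    b,g,r=map(int,p)
    if r>2.2*g: return 'R' if r>150 else 'r'
    if r>175 and g>130: return 'W'
    if r>130 and g>90: return 'w'
    return '.'
for v in range(198,220): print(v,''.join(ch(t[v,c]) for c in range(226,266)))
E
python3 map.py
```

```text
[ 4.  20.9 -8.1] 25.35
198 wwwwwwwwwwwwwwwwwwWWwwwwwwwww...wwwwww.w
199 wwwwwwwwwwwwwwwwwWWWWWWWWww.....wwwwww.w
200 wwwwwwwwWWWwwww..WWWWWWWWWWWww..wwwwww.w
201 wwwwwwwwWWwwwwwrrwWWWWWWWWWWWWw.wwwwww..
202 wwwww.wWWWwwwwwrr.WWWWWWWWWWWWW..wwwwww.
203 wwww..wWWWwwww.RrrwwWWWWWWWWWWW..wwwwww.
204 www...wWWwwwww.RRRRRwwwwwwWWWWW..wwwwww.
205 www..wWWWwwwWww.RRRRRRRRRR.wwww..wwwwww.
206 www..wWWWwwWWWWWRRRRRRRRRRRRRRR..wwwwww.
207 www..wWWWwWWWWWWwRRRRRRRRRRRRRRR.wwwwww.
208 www..wWWWwWWWWWWRRRRRRRRRRRRRRRR.wwwwwww
209 ww...wWWwwwWWWWWRRRRRRRRRRRRRRRR..wwwwww
210 www..wWWwwwwwwwwRRRRRRRRRRRRRRRRRwwwwwww
211 www..wWWwwwww..RRRRRRRRRRRRRRRRRRwwwwwww
212 www..wwWwwwwwRRrRRRRRRRRRRRRRRRRRwwwwwww
213 www...wwwwwwwRRrrrrrRRRRRRRRRRRRRwwwwwww
214 www...wwwwwwRRRrrr.wwww..RRRRRRRRwwwwwww
215 www....wwwwwRRRrr..wwwwwwwwwww..R.wwwwww
216 www.........RRRrr.wwwwwwwwwwwwwwwwwwwwww
217 wwwww.......RRRrr.wwwwwwwwwwwwwwwwwwwwww
218 wwwwwwwww......rr.wwwwwwwwwwwwwwwwwwwwww
219 wwwwwwwwwww..ww...wWwwwwwwwwwwwwwwwwwwww
```

The +y force of 20.8 N shows the foot disc's inner face is bearing on the red upright's outer side. So the foot is outside, and I shifted too far. I'll back off.

Request:
apply_moves(
  deltas=[
    {"dp": [0, 0, 0.003], "roll": 0, "grip": 1},
    {"dp": [0, 0, 0], "roll": 0, "grip": 1},
  ],
)

```text
time_s: 25.6
ee_pos: [0.4646, 0.1439, 0.0762]
eef_rot: [-1.571, 0.0, -0.181]
force: [-0.1, 4.7, -2.7]
grip_width: 0.0125
```

Request:
apply_moves(
  deltas=[
    {"dp": [0, 0, 0.003], "roll": 0, "grip": 1},
    {"dp": [0, 0, 0], "roll": 0, "grip": 1},
  ],
)

```text
time_s: 25.85
ee_pos: [0.4653, 0.1466, 0.0762]
eef_rot: [-1.571, -0.0, -0.181]
force: [-0.8, 1.8, -1.3]
grip_width: 0.0122
```

```bash
python3 map.py
```

```text
[ 0.4  1.4 -0.7] 25.9
198 wwwwwwwwwwwwwwwwwwWWwwwwww....wwwwww.wWW
199 wwwwwwwwwwwwwwwwwWWWWWWWww....wwwwww.wWW
200 wwwwwwwwWWwwww...WWWWWWWWWWww.wwwwww.wWW
201 wwwww.wWWWwww..rrwWWWWWWWWWWw.wwwwww..wW
202 wwwwwwwWWWwww..rr.WWWWWWWWWWW.wwwwwww.wW
203 www..wWWWwwww..RRRwwWWWWWWWWW..wwwwww.ww
204 www..wWWWwwww..RRRRR.wwwwwwWw..wwwwww..w
205 www..wWWwwwWWw.RRRRRRRRRRRR....wwwwww..w
206 www..wWWwwWWWWwwRRRRRRRRRRRRRR.wwwwww..w
207 www..wWWwwWWWWWwRRRRRRRRRRRRRR.wwwwww...
208 ww...wWWwwWWWWWwRRRRRRRRRRRRRR..wwwwww..
209 ww...wWWwwwWWWw.RRRRRRRRRRRRRR..wwwwww..
210 ww...wWWwwwwww.RRRRRRRRRRRRRRRRwwwwwww..
211 ww...wWWwwwww.rRRRRRRRRRRRRRRRRwwwwwww..
212 ww...wWwwwwww.rrRRRRRRRRRRRRRRRwwwwwww..
213 www..wwwwwwwwrrrrrrrRRRRRRRRRRRwwwwwww..
214 www...wwwwww.Rrrrr.wwwww...RRRRwwwwwwww.
215 www.....wwwwRRrrr..wwwwwwwwwwwwwwwwwwww.
216 www.........RRrrr.wwwwwwwwwwwwwwwwwwwww.
217 wwwww.......rrrrr.wwwwwwwwwwwwwwwwwwwww.
218 wwwwwwwww......rr.wWwwwwwwwwwwwwwwwwwww.
219 wwwwwwwwww...ww...wWwwwwwwwwwwwwwwwwwwww
```

Request:
apply_moves(
  deltas=[
    {"dp": [0, 0.0025, 0], "roll": 0, "grip": 1},
    {"dp": [0, 0.0025, 0], "roll": 0, "grip": 1},
    {"dp": [0, 0, 0], "roll": 0, "grip": 1},
  ],
)

```text
time_s: 26.28
ee_pos: [0.4651, 0.1466, 0.0709]
eef_rot: [-1.571, 0.0, -0.181]
force: [-0.1, 0.2, -0.7]
grip_width: 0.0126
```

Request:
apply_moves(
  deltas=[
    {"dp": [0, 0.0025, 0], "roll": 0, "grip": 1},
    {"dp": [0, 0.0025, 0], "roll": 0, "grip": 1},
    {"dp": [0, 0, 0], "roll": 0, "grip": 1},
  ],
)

```text
time_s: 26.65
ee_pos: [0.4651, 0.1466, 0.0659]
eef_rot: [-1.571, 0.0, -0.181]
force: [-0.3, 0.5, -0.3]
grip_width: 0.0128
```

Request:
apply_moves(
  deltas=[
    {"dp": [0, 0.002, 0], "roll": 0, "grip": 1},
    {"dp": [0, 0.002, 0], "roll": 0, "grip": 1},
    {"dp": [0, 0, 0], "roll": 0, "grip": 1},
  ],
)

```text
time_s: 27.02
ee_pos: [0.4652, 0.1467, 0.062]
eef_rot: [-1.571, 0.0, -0.181]
force: [-0.4, 0.6, -0.8]
grip_width: 0.0122
```

```bash
python3 map.py
```

```text
[-0.3  0.5 -0.9] 27.075
198 wwwwwwwwwwwwwwwwwwWWwwwwwwww..wwwwww..wW
199 wwwwwwwwwwwwwwwwwWWWWWWWWww....wwwwww.wW
200 wwwwwwwwwWwwwww..WWWWWWWWWWWw..wwwwww.wW
201 wwwwwwwwWWwwwwwrrwWWWWWWWWWWW..wwwwww.wW
202 wwwww.wWWWwwww.rr.WWWWWWWWWWWw.wwwwww.wW
203 wwww..wWWwwwww.rrrwWWWWWWWWWWw.wwwwww.wW
204 www...wWWwwwww.RRRRwwwwWWWWWWw.wwwwww..w
205 www..wWWWwwwww.RRRRRRRR.wwwwww.wwwwwww.w
206 www..wWWWwwWWWwwRRRRRRRRRRRRR...wwwwww..
207 wwww.wWWwwWWWWWwRRRRRRRRRRRRRR..wwwwww..
208 www..wWWwwWWWWWwRRRRRRRRRRRRRRR.wwwwww..
209 www..wWWwwWWWWWwRRRRRRRRRRRRRRRwwwwwww..
210 ww...wWWwwwwwWw.RRRRRRRRRRRRRRRwwwwwww..
211 www..wWWwwwww..RRRRRRRRRRRRRRRR.wwwwwww.
212 www..wWWwwww.RRRRRRRRRRRRRRRRRRRwwwwwww.
213 www..wwwwwww.RRrrRRRRRRRRRRRRRRRwwwwwww.
214 www...wwwwwwRRRrrr..w..RRRRRRRRRwwwwwww.
215 www....wwww.RRRrr..wwwwwwww..RRRwwwwwww.
216 www........RRRRrr.wwwwwwwwwwwwwwwwwwwwww
217 wwwww.......RRRrr.wwwwwwwwwwwwwwwwwwwwww
218 wwwwwwwww......rr.wwwwwwwwwwwwwwwwwwwwww
219 wwwwwwwwww...www..wWwwwwwwwwwwwwwwwwwwww
```

Request:
apply_moves(
  deltas=[
    {"dp": [0, 0.002, 0], "roll": 0, "grip": 1},
    {"dp": [0, 0.001, 0], "roll": 0, "grip": 1},
    {"dp": [0, 0, 0], "roll": 0, "grip": 1},
  ],
)

```text
time_s: 27.45
ee_pos: [0.4652, 0.1467, 0.0591]
eef_rot: [-1.571, 0.0, -0.181]
force: [0.6, -0.2, -0.0]
grip_width: 0.0123
```

Request:
apply_moves(
  deltas=[
    {"dp": [0, 0.0015, 0], "roll": 0, "grip": 1},
    {"dp": [0, 0, 0], "roll": 0, "grip": 1},
  ],
)

```text
time_s: 27.7
ee_pos: [0.4652, 0.1467, 0.0576]
eef_rot: [-1.571, 0.0, -0.181]
force: [-0.9, -0.4, -0.7]
grip_width: 0.0123
```

Run:
```python
from h import *
import cv2
o=ctrl.get_obs();print(np.round(o["ee_pos"],4),np.round(o["force"],1),o["time_s"])
out=cv2.resize(imaging.camera("scene")[205:295,330:410],(534,600),interpolation=cv2.INTER_CUBIC)
cv2.imwrite("pics/r2.png",out)
```

```text
[0.4652 0.1467 0.0576] [-0.9 -0.4 -0.7] 27.7
```

View pics/r2.png

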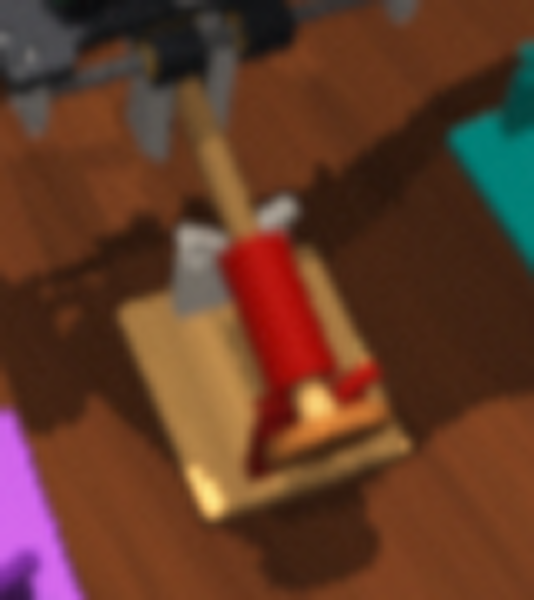

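The last picture shows the foot disc at (340,425) outside the red upright, the foot neck at (313,400) in the red notch, and the shaft at (240,225) in the white notch. I'll keep lowering until there's contact.

Request:
apply_moves(
  deltas=[
    {"dp": [0, 0.001, 0], "roll": 0, "grip": 1},
    {"dp": [0, 0.001, 0], "roll": 0, "grip": 1},
    {"dp": [0, 0, 0], "roll": 0, "grip": 1},
  ],
)

```text
time_s: 28.12
ee_pos: [0.4652, 0.1467, 0.0556]
eef_rot: [-1.571, 0.0, -0.181]
force: [0.2, -0.4, 0.1]
grip_width: 0.0125
```

Request:
apply_moves(
  deltas=[
    {"dp": [0, 0.001, 0], "roll": 0, "grip": 1},
    {"dp": [0, 0.001, 0], "roll": 0, "grip": 1},
    {"dp": [0, 0, 0], "roll": 0, "grip": 1},
  ],
)

```text
time_s: 28.5
ee_pos: [0.4652, 0.1467, 0.0536]
eef_rot: [-1.571, 0.0, -0.181]
force: [-0.2, -0.2, 0.2]
grip_width: 0.0126
```

Request:
apply_moves(
  deltas=[
    {"dp": [0, 0, 0], "roll": 0, "grip": 0.7},
    {"dp": [0, 0, 0], "roll": 0, "grip": 0.6},
    {"dp": [0, 0, 0], "roll": 0, "grip": 0.5},
    {"dp": [0, 0, 0], "roll": 0, "grip": 0.4},
    {"dp": [0, 0, 0], "roll": 0, "grip": 0.3},
    {"dp": [0, 0, 0], "roll": 0, "grip": 0.3},
  ],
)

```text
time_s: 29.25
ee_pos: [0.4652, 0.1467, 0.0536]
eef_rot: [-1.571, 0.0, -0.181]
force: [-0.5, 0.8, -0.8]
grip_width: 0.0329
```

Request:
apply_moves(
  deltas=[
    {"dp": [0, -0.01, 0], "roll": 0, "grip": 0.3},
    {"dp": [0, -0.02, 0], "roll": 0, "grip": 0.3},
    {"dp": [0, -0.03, 0], "roll": 0, "grip": 0.3},
    {"dp": [0, -0.03, 0], "roll": 0, "grip": 0.3},
    {"dp": [0, -0.03, -0.03], "roll": 0, "grip": 0.3},
    {"dp": [0, -0.03, -0.04], "roll": 0, "grip": 0.3},
    {"dp": [0, 0, -0.04], "roll": 0, "grip": 0.3},
    {"dp": [0, 0, -0.04], "roll": 0, "grip": 0.3},
    {"dp": [0, 0, 0], "roll": 0, "grip": 0.3},
  ],
)

```text
time_s: 30.38
ee_pos: [0.4379, -0.0026, 0.2045]
eef_rot: [-1.571, -0.001, -0.184]
force: [-0.6, 0.7, 0.4]
grip_width: 0.0328
```

```bash
python3 map.py
python3 - <<'E'
from h import *
import cv2
s=imaging.camera("scene");t=imaging.camera("top");cv2.imwrite("pics/f_s.png",s)
# predicted seated spindle overlay check: red blob centroids vs projections
C=np.array([.484,.2435,0]);ry=np.array([.18,.984,0]);
for nm,im,(x,y,w,h) in(("scene",s,(340,205,60,90)),("top",t,(232,195,45,30))):
    hv=cv2.cvtColor(im,cv2.COLOR_BGR2HSV)
    m=(((hv[...,0]<6)|(hv[...,0]>174))&(hv[...,1]>170)&(hv[...,2]>140)).astype(np.uint8);k=np.zeros_like(m);k[y:y+h,x:x+w]=1
    n,l,st,c=cv2.connectedComponentsWithStats(m*k);i=1+st[1:,4].argmax()
    print(nm,"red",st[i],c[i].round(1),"pred barrel centre",proj(nm,C+[0,0,.066]).round(1))
# others
t0=cv2.imread("pics/top0.png")
for nm,(x,y,w,h) in(("tray yellow",(418,150,22,25)),("tray blue",(432,213,25,25)),("jar",(340,135,24,26))):
    print(nm,np.abs(t0[y:y+h,x:x+w].astype(int)-t[y:y+h,x:x+w]).mean().round(1))
E
```

```text
[ 0.3 -0.5  0.2] 30.425
198 wwwwwwwwwwwwwwwwwWWWwwwwwwwwwwwwwwwwwwww
199 wwwwwwwwwwwwwwwwwWWWWWWWWWwwwwwwwwwwwwww
200 wwwwwwwwwwwwwww.wWWWWWWWWWWWWWWWwwwwwwww
201 wwwwwwwwwWWwwwwRRWWWWWWWWWWWWWWWWWWWWWww
202 wwwwwwwwwWWwww.RRWWWWWWWWWWWWWWWWWWWWWWW
203 wwwwww.wWWWww.RRRRWWWWWWWWWWWWWWWWWWWWWW
204 wwwww..wWWWw..RRRR.WWWWWWWWWWWWWWWWWWWWW
205 wwwwww.wWWwww.RRRRRRWWWWWWWWWWWWWWWWWWWW
206 wwwww.wWWWwwWwwRRRRRRRRwWWWWWWWWWWWWWWWW
207 wwwww.wWWWWWWWWWWRRRRRRRRRRRwWWWWWWWWWWW
208 wwww..wWWwWWWWWWWRRRRRRRRRRRRRRRRRwWWWWW
209 wwww..wWWwWWWWWWWRRRRRRRRRRRRRRRRRRRRRWW
210 wwww..wWWwwWWWWWwRRRRRRRRRRRRRRRRRRRRwWW
211 wwww..wWWwwwwWWWRRRRRRRRRRRRRRRRRRRRwWWW
212 wwww..wWWw...RRRRRRRRRRRRRRRRRRRRRRRWWWW
213 wwww..wWWw..RRRRRRRRRRRRRRRRRRRRRRRRWWWW
214 wwww..wWwww.RRRRRRRRRRRRRRRRRRRRRRRRWWWW
215 wwww..wwww..RRRRrr.ww.RRRRRRRRRRRRRRwWWW
216 wwww...www.RRRRRr.WWWWWWwww.RRRRRRRR.wWW
217 wwwww.......RRRRr.WWWWWWWWWWwwwwwRwRwWWW
218 wwwwwwwwww...wwrrwWWWWWWWWWWWWWWWWWWWWWW
219 wwwwwwwwwww.wWWwwWWWWWWWWWWWWWWWWWWWWWWW
scene red [363 241  23  27 239] [371.2 253.1] pred barrel centre [369.8 250.9]
top red [238 201  25  17 210] [249.9 211. ] pred barrel centre [253.7 211.1]
tray yellow 3.5
tray blue 4.0
jar 3.1
```

```bash
python3 -c "
from station import ctrl
print(ctrl.get_obs()['time_s']);print(ctrl.hand_in())"
```

```text
30.525
the job is handed in; nothing more can be done
None
```

The red spindle is lying across both notches of the rack with its foot disc outside the red upright, and I handed the job in at 30.5 s. I gripped it by the top of its shaft, found the board by touch at about 48 mm, swung it from upright to about level there, and never let go until it was in the rack.

**Last checks**
- **Seating:** the last picture, taken just before release, shows the foot neck in the red notch and the shaft in the white one. After release I checked pixels only, because my picture views were used up. The barrel lies between the uprights with the foot outside the red one, within about 2–4 pixels of the predicted spot.
- **Bystanders:** the blue and yellow spindles and the jar look unchanged from the first picture.
- **Gripper:** it is clear of everything and reads no force beyond noise.

**What did not go smoothly**
- **First swing:** the foot slid along the board still upright, so I pressed harder and dragged it to start the swing. The press peaked at about 29 N.
- **Tilt while carrying:** the picture estimates put it about 3–5° off level, foot low.
- **Grip position:** the spindle stuck out about 12–17 mm further than predicted, so I was holding it close to the tip.
- **Rack contact:** one correction pushed the foot disc against the red upright with about 21 N. I backed off and then lowered it in.
- **Landing:** I felt no clear contact force before letting go, so the last settling into the notches was not confirmed by touch.

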